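# Dispense one jar cap and nudge it onto the mat

## Task

Press the cap dispenser's plunger all the way down once and let it come fully up again, so that a single cap slides out of the mouth onto the bench. Then nudge that cap aside along the bench with the fingertips until it lies flat and wholly on the square dark mat; do not lift or tip the cap, bring out no second cap, and leave everything else where it stands.

Things in the scene. Friction and masses are not known exactly. Their poses are not given: they have to be found in the camera images.
- dispenser: cap dispenser fixed to the bench. Origin: on the bench under the centre of its square metal magazine (47 x 47 mm, top at 46 mm, a slot in front and a hole in the top show the caps); own x points from mouth to back, z up. Behind the magazine (own x 24 to 163 mm) a white housing, 47 mm wide, 57 mm high, carries the plunger; foot 69 mm wide
- mouth (a point): centre of the mouth (39 mm wide, 14.5 mm high, at bench level) in the face at the dispenser's own x = -23.5 mm, looking along own -x, roughly to the robot. A full press drives a 26 mm wide pusher bar 88 mm along own -x (2.75 mm per mm of plunger); it leaves the lowest cap's centre at about own x = -86 mm, y = 0, then goes back in as the plunger rises
- plunger_top (a point): centre of the flat top of the plunger's round grey button (36 mm across), at own x = 95 mm, y = 0 of the dispenser, 107 mm above the bench at rest; it moves straight down 32 mm to a hard stop when pressed
- plunger (a joint): plunger travel in m: 0 = fully up, 0.032 = fully down at its stop. A spring brings it back; it takes about 4 N to start, 9 N at the bottom (plus 25 N per m/s of speed)
- cap1_center (a point): centre (half-way up) of the lowest cap in the magazine, the one to be dispensed: a plain white screw cap, a disc 36 mm across and 12 mm high, 8 to 17 g, lying flat on the bench. Its centre is 6 mm above the bench
- cap2_center (a point): centre of the next cap in the magazine, same size, lying on the first at the start (one more lies above it); it drops to the bench inside the magazine once the plunger is back up and must stay in there
- mat: square dark rubber mat, 90 x 90 mm, let in flush with the bench (no edge to climb); origin at its centre at bench level, own x and y along its sides. It lies to the left or the right of the dispenser's mouth
- dish: closed glass dish, 68 mm across, 16 mm high (origin: centre of underside); a bystander on the other side of the mouth from the mat
- jar: empty open glass jar, 60 mm across, 75 mm high, standing just beyond the mat (origin: centre of underside); a bystander
- amber: brown glass bottle, 68 mm across, 130 mm high (origin: centre of underside); a bystander
- vial: small closed glass vial, 26 mm across, 50 mm high (origin: centre of underside); a bystander
- spatula: steel spatula lying flat on the bench, 188 mm long, 5 mm thick (origin under the middle of its handle, long along own x); a bystander
- cap1: the same lowest cap, origin at the centre of its underside
Things that resemble listed ones, but are neither listed nor needed, are in the scene too. What is shaped like the dispenser but yellow is not meant.

How it is judged:
By the outcome, as a careful person would: the job done as asked, in the order asked, and still so for the second after the job is handed in, with the robot touching nothing.
It also fails if it takes over 67 s, if anything falls off the work surface, if the arm or the gripper's body presses on something with over 40 N, if the wrist force passes 120 N, or if a joint passes its speed limit or range.

## Robot

A 7-joint arm with a two-finger parallel gripper is mounted at the origin on the work surface. World frame = base frame: x ahead of the robot, y to its left, z up, the work surface at z = 0. Lengths are in mm, angles in rad, forces in N, time in s.
With the tool pointing down it reaches from about 400 to 875 mm from the base axis. Payload 19.3 kg.
Tool frame: the origin (TCP) lies at the very end of the fingers, on their centre line; the grasp point (between the pads) lies 19 mm behind it; x points along the fingers, z is the direction in which the jaws open and shut, and the axes are right-handed (so a half turn about x gives the same grasp; the last joint's range is limited). The gripper opens to 85 mm and grips with 20 to 120 N. Pads are 22 mm wide; open, the fingers measure 114 mm over their backs; the gripper's body (76 mm by 85 mm) begins 54 mm behind the grasp point. The pads swing forward as they close: fully open they stand 13 mm farther back than shut.
Start: joints at [1.15, 0.521, -0.036, 1.599, 0.021, 1.021, -0.113], TCP at [214.753, -586.938, 231.291] pointing down, gripper open.
Joint ranges: [-2.91, 2.91], [-0.3, 2.13], [-1.5, 1.42], [0.17, 2.43], [-1.26, 4.41], [0.16, 1.93], [-2.52, 2.52]. Speed limits (rad/s): [1.89, 1.89, 2.39, 2.39, 3.01, 3.01, 3.01].

## Interface

Orientations are given as a 3x3 rotation matrix whose columns are the frame's x, y, z axes.
In Python, from bench import robot gives the robot as it stands.
- The arm moves only by the shell command python3 -m jog 'ROWS'. ROWS is text: rows parted by semicolons, each of 5 numbers parted by spaces: the shift along the tool's x, y, z in m, then the turn about the tool's x in rad, then the closure, from 0 (fully open) to 1 (shut). In form: tx ty tz yaw claw; .... A call has 1 to 10 rows; each row shifts and turns the commanded pose from where the row before left it, along the tool's axes as they then stand; what a row does not reach is not made up. A row lasts 1/8 s, in which the tool goes at most 62.5 mm and 10.7 degrees, less where a joint would pass 70% of its speed; a pose out of reach is approached as far as the arm can. A call with a gripper value outside its range is refused whole. The fingers move at their own pace and stop on an object; the grip force is fixed at half the most. Time passes only in rows, so rows that do not move let the fingers close. It gives the time, the measured TCP pose, the force and the opening at its end, in the units of the state.
- robot.state(): the state, without advancing time (a new reading comes with each control period).
- robot.camera(name): name is "side" or "top" or "wrist"; returns a dict with "img" (400x640x3 uint8, red, green, blue), "camera_matrix" (3x3 intrinsics, pixels), "eye" and "attitude" of the camera in the world. Camera axes: x right, y down, z forward; pixel columns grow to the right and rows downward; lengths in mm; the calibration is good to about 2 mm. A picture is of the moment at which its call begins. There is no depth.
- robot.hand_in(): hands the job in, once; it reports no verdict.
Trained networks look in a picture, given as the dict that the camera call returned (one of the last four; its "shot" number tells which), for a name from the list of things; names that differ only in an ending like _2 or _b are one class to them, and where a whole thing is asked for, a point or a joint stands for the part that bears it (a point fixed in the world has none). Each returns a list of dicts, best first, with "conf" (0 to 1); they miss things now and then, are a little off and sometimes report something else, mostly with a low value. They report only what shows in the picture. A call takes as long as a camera call. They do not tell look-alikes from the thing itself.
- robot.find_in(thing, picture): "rect" ([left, top, width, height] in pixels, round what is visible of it).
- robot.silhouettes(thing, picture): "mask" (400x640 bool, what is visible of it) and "rect" ([left, top, width, height] in pixels, round what is visible of it).
- robot.tip_of(thing, picture): "at" ([column, row] in pixels: a listed point, or the origin of a listed thing).
The state is a dict: "time_s": time; "qpos": joint angles; "joint_velocities": joint speeds; "tau": joint torques, N m; "tcp_pos": TCP position; "tool_rot": TCP orientation; "wrist_force": force on the tool from outside, world axes, zero at the start; "torque": the same for the moment, N m; "opening": opening from 0.0 (shut) to 1.0 (fully open).
Only numpy, scipy, OpenCV 4.12 (cv2) and the standard library are available. Lean on these libraries where they do the work, as an engineer would, in place of code of your own. Each camera call takes 0.05 s, during which the arm holds its last target.

## Working session

There is one attempt and no reset: what is moved stays moved. The work goes in short steps, Python scripts to look and compute and a shell command to move; the robot and the scene stay as the last step left them, time stands still between calls to the robot, and variables do not carry over. Pictures are saved under pics/ and viewed, and the job is handed in when it is done.

```bash
ls; mkdir -p pics
python3 - <<'E'
from bench import robot
import cv2
s=robot.state()
for k,v in s.items(): print(k,v)
for n in ("side","top","wrist"):
    p=robot.camera(n)
    print(n,p["camera_matrix"],p["eye"],p["attitude"],p["shot"])
    cv2.imwrite(f"pics/a_{n}.png",p["img"][:,:,::-1])
E
```

```text
pics
time_s 0.0
qpos [ 1.14980705  0.52202092 -0.03632433  1.60003382  0.02120071  1.0210915
 -0.11283466]
joint_velocities [ 1.24086170e-03 -2.16003585e-04 -7.31628014e-04  1.67926279e-04
 -1.35765343e-03  2.61308918e-05  3.19501980e-04]
tau [ 2.72158803e-03 -9.27104616e+01  1.98104471e+00 -3.69933522e+01
  1.79612834e-02  8.18891072e-03  2.96184658e-05]
tcp_pos [ 214.6153709  -586.62132332  230.71221652]
tool_rot [[-4.81487354e-04  9.39117725e-01  3.43595207e-01]
 [ 1.06475901e-03  3.43595534e-01 -9.39117125e-01]
 [-9.99999317e-01 -8.63269288e-05 -1.16537096e-03]]
wrist_force [ 0.23611414 -0.083873    0.12588973]
torque [ 0.02353498  0.03231784 -0.01960596]
opening 1.0001592824040502
side [[379.01893793   0.         324.96032922]
 [  0.         379.01893793 196.88344034]
 [  0.           0.           1.        ]] [192.35942317 694.83310102 719.55977202] [[-0.94699737 -0.20024111  0.25119611]
 [-0.32091094  0.6251447  -0.71148456]
 [-0.01456546 -0.75438558 -0.65626995]] 1
top [[401.91169011   0.         322.22408052]
 [  0.         401.91169011 197.61440267]
 [  0.           0.           1.        ]] [ 286.22462592   32.80920952 1312.75621966] [[-9.77735330e-04 -9.91076469e-01  1.33290950e-01]
 [-9.99807416e-01 -1.64373092e-03 -1.95557918e-02]
 [ 1.96003795e-02 -1.33284401e-01 -9.90883996e-01]] 2
wrist [[349.24520924   0.         317.74506879]
 [  0.         349.24520924 203.71332042]
 [  0.           0.           1.        ]] [ 287.7785281  -559.77861045  373.46584313] [[ 0.34263808 -0.89344348 -0.29044432]
 [-0.93946548 -0.32648987 -0.10396625]
 [-0.00193916  0.30848521 -0.95122716]] 3
```

View pics/a_top.png

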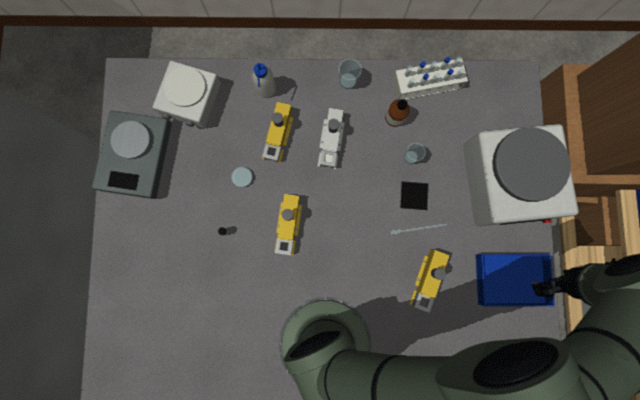

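View pics/a_side.png

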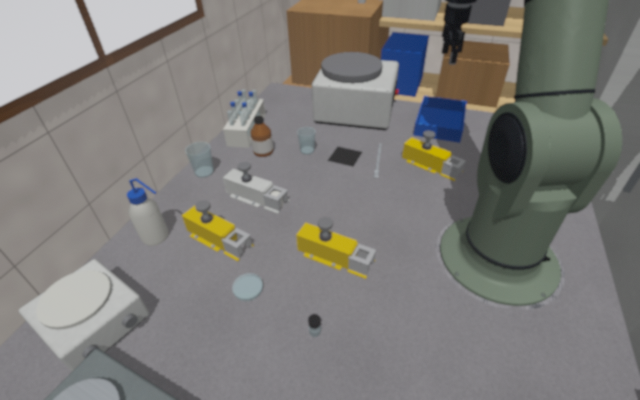

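View pics/a_wrist.png

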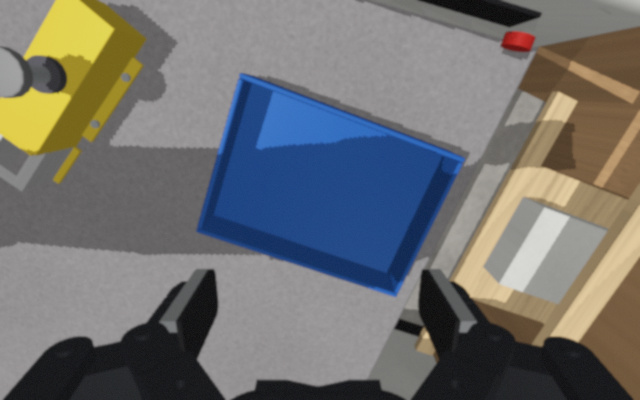

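The top view shows one white-housed dispenser at about (331,138), with its metal magazine and mouth at (328,158). The yellow look-alikes are at (278,130), (289,225) and (430,280) and are not meant. The mat is at (414,195), the dish at (242,177), the jar at (415,153), and a similar glass at (349,73). Next I'll measure these and enlarge the dispenser in a crop.

```bash
cat > h.py <<'E'
import numpy as np, cv2
def ray(p,uv):
    K=p["camera_matrix"];d=np.linalg.solve(K,np.array([uv[0],uv[1],1.]))
    return np.array(p["eye"]),np.array(p["attitude"])@d
def onz(p,uv,z):
    e,d=ray(p,uv);return e+d*(z-e[2])/d[2]
def proj(p,X):
    c=np.array(p["attitude"]).T@(np.array(X,float)-np.array(p["eye"]));q=p["camera_matrix"]@c;return q[:2]/q[2]
def tri(ps,uvs):
    A=np.zeros((3,3));b=np.zeros(3)
    for p,uv in zip(ps,uvs):
        e,d=ray(p,uv);d=d/np.linalg.norm(d);M=np.eye(3)-np.outer(d,d);A+=M;b+=M@e
    return np.linalg.solve(A,b)
E
python3 - <<'E'
from bench import robot
from h import *
T=robot.camera("top");S=robot.camera("side")
zz=dict(dispenser=0,mouth=7,plunger_top=107,cap1_center=6,mat=0,dish=0,jar=0,amber=0,vial=0,spatula=0)
for k,z in zz.items():
    for n,p in (("T",T),("S",S)):
        for r in robot.tip_of(k,p)[:4]:
            print(k,n,np.round(r["at"],1),round(r["conf"],2),np.round(onz(p,r["at"],z)[:2],1))
for n,p,(u,v) in (("T",T,(331,138)),("S",S,(255,187))):
    c=p["img"][v-45:v+45,u-60:u+60,::-1];cv2.imwrite(f"pics/crop_{n}.png",cv2.resize(c,None,fx=6,fy=6,interpolation=cv2.INTER_CUBIC))
E
```

```text
dispenser T [286.9 248.1] 0.87 [297.8 121.4]
dispenser T [325.7 162.9] 0.84 [579.7  -4.8]
dispenser T [271.6 153.6] 0.75 [610.7 175.7]
dispenser T [421.5 300.3] 0.66 [ 131.6 -310.7]
dispenser S [275.1 203.5] 0.86 [593.7 -14.8]
dispenser S [450.7 176.5] 0.77 [ 131.8 -292.6]
mouth T [327.1 170.3] 0.83 [553.1  -9.2]
mouth T [270.7 160.6] 0.83 [585.3 177.6]
mouth T [281.2 251. ] 0.76 [288.5 139.1]
mouth T [419.6 305.6] 0.74 [ 116.  -302.2]
mouth S [458.3 173. ] 0.71 [ 111.9 -307.8]
mouth S [246.5 255. ] 0.63 [578.4 185.9]
mouth S [283.3 207.5] 0.6 [5.611e+02 3.000e-01]
mouth S [370.1 268.5] 0.59 [281.9 132.7]
plunger_top T [287.2 214.4] 0.61 [397.3 114.4]
plunger_top T [277.8 118.4] 0.58 [696.2 146.7]
plunger_top T [331.3 123. ] 0.5 [682.4 -19.4]
plunger_top T [436.9 272.6] 0.41 [ 224.3 -331.4]
plunger_top S [245.5 165.5] 0.58 [675.9 -26.8]
plunger_top S [201.7 202. ] 0.57 [707.5 140.6]
plunger_top S [431.6 132.9] 0.53 [ 213.7 -347.9]
plunger_top S [324.8 220.3] 0.52 [400.8 108.5]
cap1_center S [378.8 156.3] 0.27 [ 363.  -323.2]
cap1_center S [309.9 147.8] 0.18 [ 594.9 -302.2]
mat T [416.8 194.4] 0.87 [ 474.1 -306.7]
mat S [346.9 155.9] 0.73 [ 464.9 -302.4]
dish T [244.4 177.2] 0.66 [530.5 264.2]
dish S [244.9 292.8] 0.66 [533.8 281. ]
jar T [413.7 159.2] 0.7 [ 593.3 -300.1]
jar T [332.8 125.7] 0.64 [708.1 -29.1]
jar S [309.  148.8] 0.83 [ 599. -304.]
amber T [396.3 115.6] 0.72 [ 744.8 -245.4]
amber S [260.2 152.9] 0.66 [ 746.7 -231.8]
vial T [227.  233.5] 0.41 [344.9 315.8]
vial T [242.7 175.8] 0.26 [535.2 269.9]
vial S [313.1 331.4] 0.6 [355.8 321.2]
spatula T [421.2 226.9] 0.67 [ 366.4 -317.7]
spatula T [245.5 175.3] 0.2 [536.9 260.7]
spatula S [378.3 157.5] 0.46 [ 364.5 -324.6]
spatula S [315.1 336.6] 0.29 [348.  330.7]
```

View pics/crop_T.png

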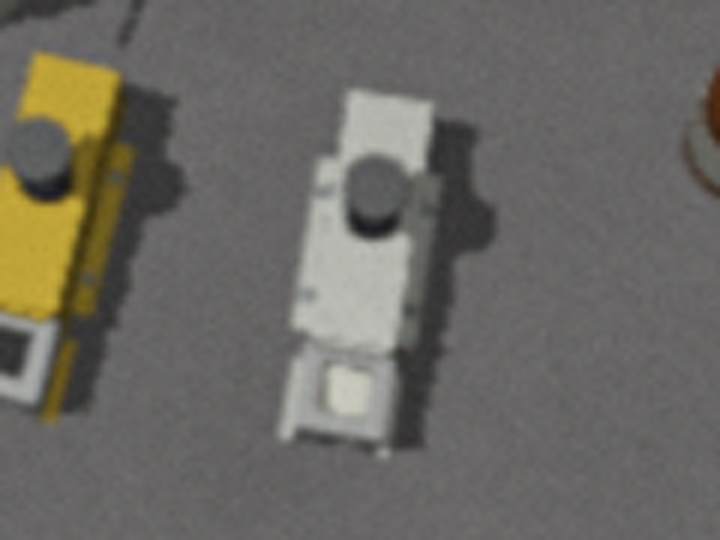

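View pics/crop_S.png

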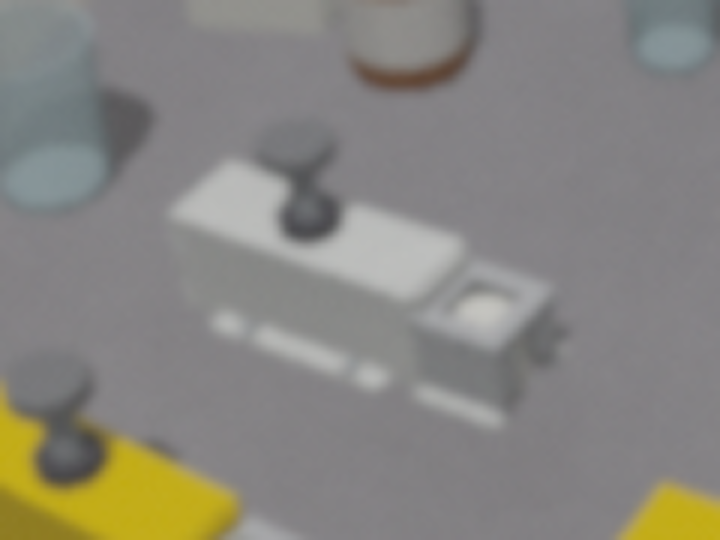

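The enlarged crops confirm that the white housing with the metal magazine and a cap in its top hole is the only white one. I'll swing over with a gripper turn, fingers shut, then measure again with the wrist camera.

```bash
python3 -m jog '0 0 0 -0.186 1; 0 0 0 -0.186 1; 0 0 0 -0.186 1; 0 0 0 -0.186 1; 0 0 0 -0.186 1; 0 0 0 -0.186 1'
```

```text
time_s: 2.0
tcp_pos: [214.7, -587.0, 231.3]
tool_rot: [[-0.0, 0.098, 0.995], [-0.0, 0.995, -0.098], [-1.0, -0.0, -0.0]]
wrist_force: [0.5, -0.1, 0.5]
opening: 0.003
```

Run:
```python
from bench import robot
import numpy as np
s=robot.state();R=np.array(s["tool_rot"]);print(s["time_s"],s["tcp_pos"],R,s["opening"],s["wrist_force"])
print(R.T@(np.array([640,-25,231])-s["tcp_pos"]))
```

```text
2.0 [ 214.69935144 -586.96472552  231.29647855] [[-3.09069522e-05  9.78581387e-02  9.95200374e-01]
 [-2.16720512e-05  9.95200374e-01 -9.78581394e-02]
 [-9.99999999e-01 -2.45925302e-05 -2.86378238e-05]] 0.0028243305163574667 [ 0.45926468 -0.11975845  0.50224377]
[2.71154877e-01 6.00886642e+02 3.68266550e+02]
```

```bash
python3 -m jog '0 0.05 0.03 0 1; 0 0.05 0.03 0 1; 0 0.05 0.03 0 1; 0 0.05 0.03 0 1; 0 0.05 0.03 0 1; 0 0.05 0.03 0 1; 0 0.05 0.03 0 1; 0 0.05 0.03 0 1; 0 0.05 0.03 0 1; 0 0.05 0.03 0 1'; python3 -m jog '0 0.05 0.035 0 1; 0 0.05 0.035 0 1; 0 0 0 0 1'
python3 - <<'E'
from bench import robot
from h import *
P=robot.camera("wrist");cv2.imwrite("pics/b_wrist.png",P["img"][:,:,::-1])
T=robot.camera("top");cv2.imwrite("pics/b_top.png",T["img"][:,:,::-1])
for k,z in dict(plunger_top=107,mouth=7,dispenser=0,mat=0).items():
    for r in robot.tip_of(k,P)[:3]: print(k,np.round(r["at"],1),round(r["conf"],2),np.round(onz(P,r["at"],z)[:2],1))
print(robot.state()["tcp_pos"],P["eye"])
E
```

```text
time_s: 3.25
tcp_pos: [566.0, -119.3, 231.5]
tool_rot: [[0.0, 0.104, 0.995], [-0.0, 0.995, -0.104], [-1.0, -0.0, 0.0]]
wrist_force: [0.7, -0.7, 0.4]
opening: 0.001
time_s: 3.62
tcp_pos: [646.7, -23.4, 230.7]
tool_rot: [[0.0, 0.098, 0.995], [0.003, 0.995, -0.098], [-1.0, 0.003, -0.0]]
wrist_force: [-0.5, -1.1, 0.2]
opening: -0.002
plunger_top [361.2 195.3] 0.56 [679.7 -26.7]
dispenser [263.  159.5] 0.87 [587.3  -8.6]
mat [208.  380.1] 0.64 [ 470.1 -296.9]
[644.72406458 -29.96303854 231.53991672] [653.13229165  54.80585061 373.57404926]
```

View pics/b_wrist.png

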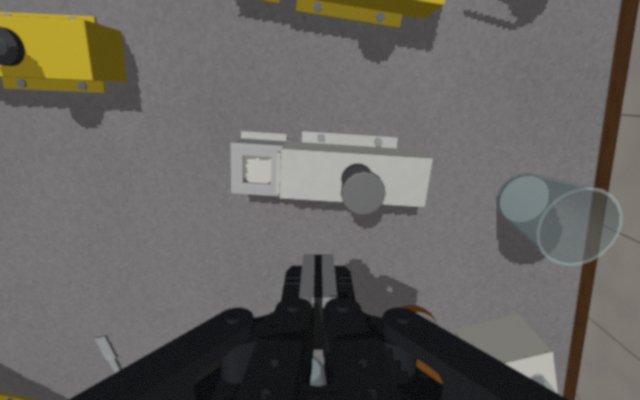

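The button shows at (362,193) in the wrist view, the magazine hole at (258,170). This gives the plunger at about (680,-26.5). Moving above it.

```bash
python3 -m jog '0.02 0.004 0.018 0 1; 0.03 0.003 0.017 0 1; 0.03 0 0 0 1; 0.02 0 0 0 1; 0.01 0 0 0 1; 0 0 0 0 1; 0 0 0 0 1'
python3 - <<'E'
from bench import robot
from h import *
S=robot.camera("side");cv2.imwrite("pics/c_side.png",cv2.resize(S["img"][80:280,120:420,::-1],None,fx=2.5,fy=2.5))
s=robot.state();print(s["tcp_pos"],s["wrist_force"],proj(S,s["tcp_pos"]),proj(S,[680,-26.5,107]))
E
```

```text
time_s: 4.8
tcp_pos: [681.1, -25.4, 122.4]
tool_rot: [[0.001, 0.104, 0.995], [-0.0, 0.995, -0.104], [-1.0, 0.0, 0.001]]
wrist_force: [-0.1, 0.6, 0.5]
opening: -0.001
[681.09687633 -25.28835862 122.39535054] [ 0.42208873 -0.64365508  0.1934278 ] [242.64835595 160.88187867] [244.09960639 165.29826788]
```

View pics/c_side.png

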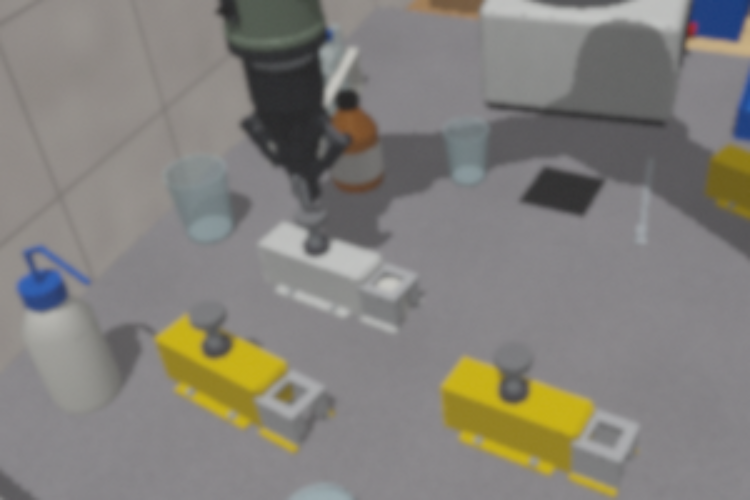

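The shut fingertips stand right above the button, at crop (312,205). Pressing in small steps.

```bash
python3 -m jog '0.008 0 0 0 1; 0.006 0 0 0 1; 0.006 0 0 0 1; 0.006 0 0 0 1; 0 0 0 0 1'; python3 -m jog '0.006 0 0 0 1; 0.006 0 0 0 1; 0.005 0 0 0 1; 0 0 0 0 1'
```

```text
time_s: 5.48
tcp_pos: [680.5, -25.3, 95.0]
tool_rot: [[-0.0, 0.104, 0.995], [-0.0, 0.995, -0.104], [-1.0, -0.0, -0.0]]
wrist_force: [-0.7, -0.2, 4.4]
opening: -0.001
time_s: 5.98
tcp_pos: [680.7, -25.3, 78.4]
tool_rot: [[0.0, 0.104, 0.995], [-0.0, 0.995, -0.104], [-1.0, -0.0, 0.0]]
wrist_force: [-2.6, -0.6, 7.7]
opening: 0.005
```

```bash
python3 -m jog '0.002 0 0 0 1; 0.002 0 0 0 1; 0 0 0 0 1'
```

```text
time_s: 6.35
tcp_pos: [680.7, -25.3, 75.1]
tool_rot: [[0.0, 0.104, 0.995], [-0.0, 0.995, -0.104], [-1.0, -0.0, 0.0]]
wrist_force: [-5.2, -0.5, 13.0]
opening: 0.0
```

```bash
python3 -m jog '0.0015 0 0 0 1; 0 0 0 0 1; 0 0 0 0 1'
```

```text
time_s: 6.72
tcp_pos: [680.9, -25.3, 74.9]
tool_rot: [[0.001, 0.104, 0.995], [-0.0, 0.995, -0.104], [-1.0, -0.0, 0.001]]
wrist_force: [-12.5, -0.6, 32.0]
opening: 0.001
```

At the hard stop: the TCP stayed at 75 mm while the force rose to 32 N. Releasing straight up, slowly first.

```bash
python3 -m jog '-0.006 0 0 0 1; -0.008 0 0 0 1; -0.008 0 0 0 1; -0.008 0 0 0 1; -0.01 0 0 0 1; -0.015 0 0 0 1; -0.03 0 0 0 1; -0.05 0 0 0 1; 0 0 0 0 1'
python3 - <<'E'
from bench import robot
from h import *
P=robot.camera("wrist");cv2.imwrite("pics/d_wrist.png",P["img"][:,:,::-1])
T=robot.camera("top");cv2.imwrite("pics/d_top.png",cv2.resize(T["img"][80:260,200:480,::-1],None,fx=2.8,fy=2.8))
S=robot.camera("side")
for n,p in (("W",P),("T",T),("S",S)):
  for k,z in dict(cap1_center=6,plunger_top=107,mouth=7,mat=0).items():
    for r in robot.tip_of(k,p)[:4]: print(n,k,np.round(r["at"],1),round(r["conf"],2),np.round(onz(p,r["at"],z)[:2],1))
s=robot.state();print(s["tcp_pos"],s["wrist_force"],s["time_s"])
E
```

```text
time_s: 7.85
tcp_pos: [682.3, -25.0, 212.5]
tool_rot: [[0.006, 0.104, 0.995], [0.0, 0.995, -0.104], [-1.0, 0.001, 0.006]]
wrist_force: [0.6, -0.2, -0.9]
opening: 0.002
W cap1_center [138.2 161.5] 0.91 [503.4   5.1]
W plunger_top [316.4 202.9] 0.67 [680.5 -25.5]
W plunger_top [138.3 158.3] 0.2 [557.6  21.4]
T cap1_center [324.4 184.9] 0.39 [ 5.043e+02 -2.000e-01]
T plunger_top [289.1 216.6] 0.59 [390.7 108.6]
T plunger_top [278.9 118.1] 0.59 [697.2 143.3]
T plunger_top [332.7 123.5] 0.57 [680.8 -23.8]
T mouth [270.  159.6] 0.84 [588.6 179.9]
T mouth [281.2 253.8] 0.74 [279.6 139. ]
T mouth [330.  168.2] 0.67 [560.2 -18.8]
T mouth [243.  177.6] 0.64 [527.8 267.5]
T mat [333.8 121.2] 0.71 [723.9 -32.5]
S cap1_center [303.6 211.1] 0.53 [502.4  -4.3]
S plunger_top [201.  203.2] 0.71 [706.7 145. ]
S plunger_top [327.  222.9] 0.67 [393.4 115. ]
S plunger_top [248.3 163.9] 0.63 [672.  -35.8]
S plunger_top [430.2 134.7] 0.42 [ 216.5 -336.3]
S mouth [367.8 268.7] 0.81 [286.9 134.9]
S mouth [458.3 171.7] 0.68 [ 112.3 -314.6]
S mouth [249.  248.7] 0.66 [582.  165.7]
S mat [345.3 156.9] 0.77 [ 468.4 -295.3]
S mat [377.7 153. ] 0.54 [ 372.1 -349.3]
[680.59252293 -25.26577242 207.74210924] [-0.25811673 -0.30271457 -0.16193165] 8.6
```

View pics/d_wrist.png

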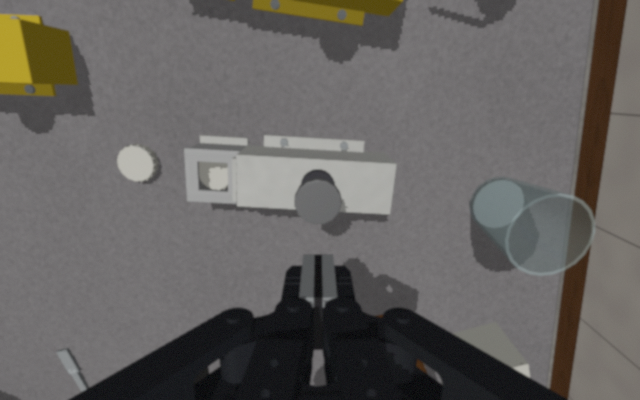

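View pics/d_top.png

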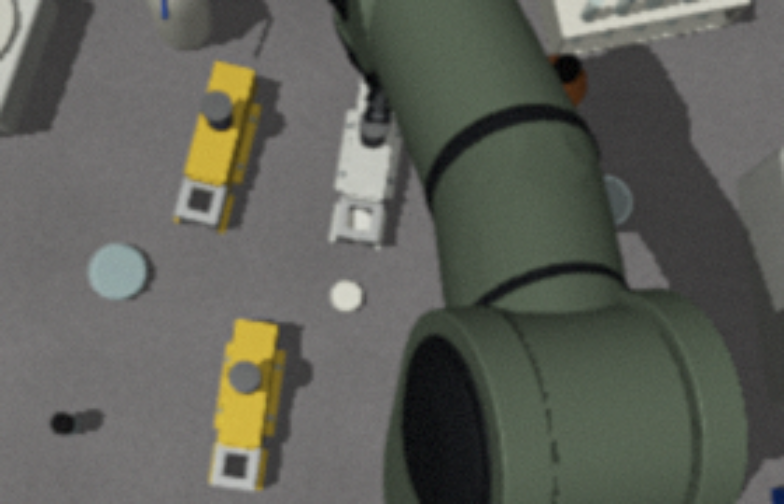

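The wrist view shows one cap out at (138,162), with the second one dropped low inside the magazine at (216,178). The plunger is up. Now I'll fix the cap and mat positions more precisely.

Run:
```python
from bench import robot
from h import *
T=robot.camera("top");S=robot.camera("side");W=robot.camera("wrist")
for n,p,r in (("top",T,(180,210,398,432)),("side",S,(145,166,325,365))):
    g=cv2.imread(f"pics/a_{n}.png",0)[r[0]:r[1],r[2]:r[3]]
    m=(g<70).astype(np.uint8)
    k,l,st,c=cv2.connectedComponentsWithStats(m);i=1+np.argmax(st[1:,4]);uv=c[i]+[r[2],r[0]]
    print("mat",n,st[i],uv,onz(p,uv,0))
    q=cv2.boxPoints(cv2.minAreaRect(np.argwhere(l==i)[:,::-1].astype(np.float32)))
    print(np.round([onz(p,x+[r[2],r[0]],0)[:2] for x in q]))
for n,p in (("T",T),("S",S),("W",W)):
    for x in robot.silhouettes("cap1",p)[:2]:
        ys,xs=np.nonzero(x["mask"]);print("cap",n,x["conf"],xs.mean(),ys.mean(),np.round(onz(p,(xs.mean(),ys.mean()),7)[:2],1))
s=robot.state();R=np.array(s["tool_rot"]);print(s["tcp_pos"],R.T@(np.array([508,58,100])-s["tcp_pos"]))
```

```text
mat top [  2   1  29  29 740] [413.92027027 195.35540541] [ 470.87024799 -297.02728152    0.        ]
[[ 428. -248.]
 [ 520. -256.]
 [ 515. -347.]
 [ 423. -339.]]
mat side [  5   3  30  17 343] [344.77259475 156.03790087] [ 471.4095654  -299.55458385    0.        ]
[[ 513. -265.]
 [ 527. -348.]
 [ 431. -336.]
 [ 422. -256.]]
cap T 0.53 403.58992805755395 106.07194244604317 [ 776.  -269.7]
cap S 0.5 302.3050847457627 211.88135593220338 [504.2   0.7]
cap S 0.33 246.83125 286.703125 [534. 269.]
cap W 0.73 138.3956834532374 161.93365307753797 [502.9   5. ]
[680.59208036 -25.31593623 207.80987228] [ 107.81425698   64.9230372  -180.31534939]
```

```bash
python3 -m jog '0 0.013 -0.036 0 0.72; 0 0.013 -0.036 0 0.72; 0 0.013 -0.036 0 0.72; 0 0.013 -0.036 0 0.72; 0 0.013 -0.035 0 0.72; 0.05 0 0 0 0.72; 0.05 0 0 0 0.72; 0.05 0 0 0 0.72; 0.02 0 0 0 0.72; 0 0 0 0 0.72'
python3 - <<'E'
from bench import robot
from h import *
P=robot.camera("wrist");cv2.imwrite("pics/e_wrist.png",P["img"][:,:,::-1])
S=robot.camera("side");cv2.imwrite("pics/e_side.png",cv2.resize(S["img"][120:280,200:440,::-1],None,fx=3.2,fy=3.2))
for x in robot.silhouettes("cap1",P)[:2]:
    ys,xs=np.nonzero(x["mask"]);print("cap",x["conf"],x["rect"],xs.mean(),ys.mean(),np.round(onz(P,(xs.mean(),ys.mean()),8)[:2],1))
s=robot.state();print(s["tcp_pos"],s["wrist_force"],s["opening"],s["time_s"])
E
```

```text
time_s: 10.15
tcp_pos: [508.6, 58.1, 36.8]
tool_rot: [[-0.002, 0.103, 0.995], [-0.0, 0.995, -0.103], [-1.0, -0.0, -0.002]]
wrist_force: [-0.6, -0.0, -0.3]
opening: 0.277
cap 0.83 [284.5, 294.5, 64.5, 66.6] 318.6654884318766 327.9755784061697 [502.2   5.6]
[510.00784858  58.07979779  38.90541731] [-0.37860674 -0.52694643  0.31841116] 0.27786322700152266 10.3
```

View pics/e_wrist.png

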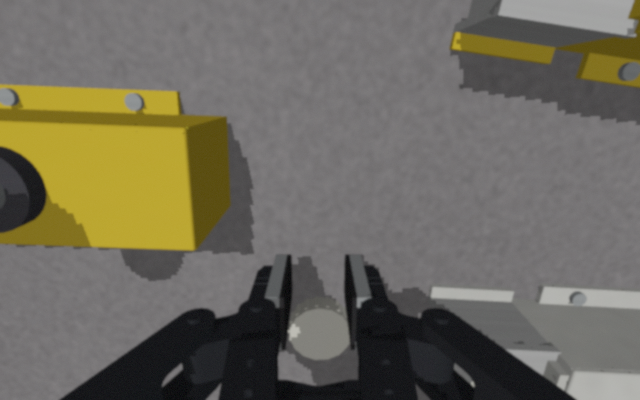

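View pics/e_side.png

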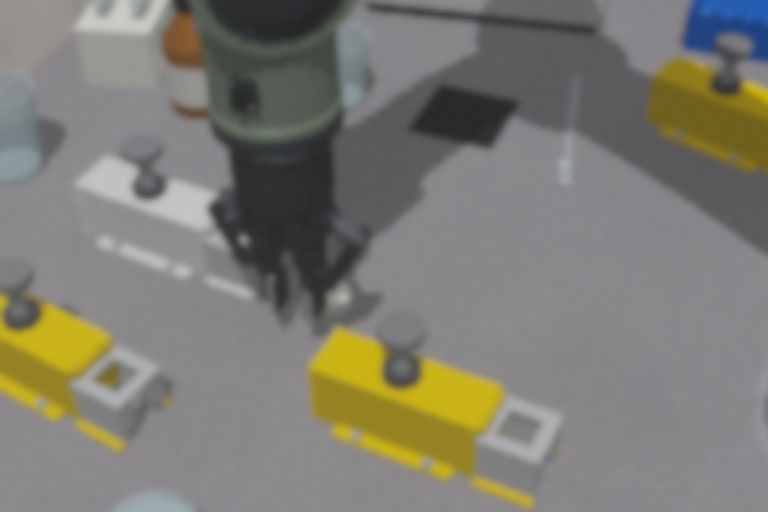

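The cap sits centred between the finger lines, at (319,328) in the wrist view, 52 mm ahead of the tips along the push. I'll lower to the bench and start pushing along tool -y.

```bash
python3 -m jog '0.015 0 0 0 0.72; 0.01 0 0 0 0.72; 0.006 0 0 0 0.72; 0.003 0 0 0 0.72; 0 0 0 0 0.72; 0 0 0 0 0.72'
python3 - <<'E'
from bench import robot
from h import *
P=robot.camera("wrist");cv2.imwrite("pics/f_wrist.png",P["img"][200:,160:480,::-1].repeat(2,0).repeat(2,1))
s=robot.state();print(s["tcp_pos"],s["wrist_force"],s["opening"],s["time_s"])
E
```

```text
time_s: 11.05
tcp_pos: [509.5, 58.0, 4.0]
tool_rot: [[0.0, 0.104, 0.995], [0.0, 0.995, -0.104], [-1.0, 0.0, 0.0]]
wrist_force: [0.5, -0.7, 1.3]
opening: 0.284
[509.47341987  57.96050433   4.02330353] [ 0.09696331  0.33476119 -0.63566218] 0.28086307134396815 11.1
```

View pics/f_wrist.png

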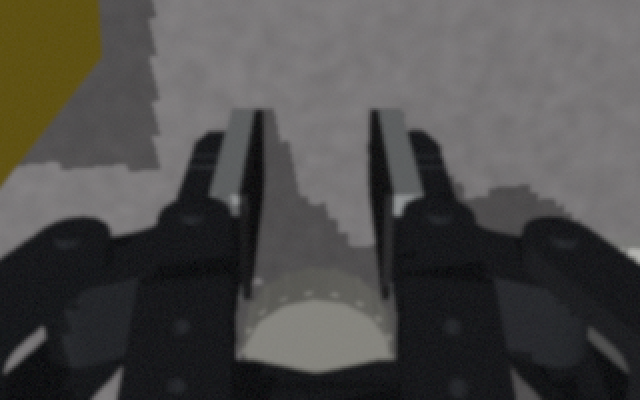

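```bash
python3 -m jog '0 -0.008 0 0 0.72; 0 -0.008 0 0 0.72; 0 -0.005 0 0 0.72; 0 -0.004 0 0 0.72; 0 -0.004 0 0 0.72; 0 -0.006 0 0 0.72; 0 -0.008 0 0 0.72; 0 -0.008 0 0 0.72; 0 -0.006 0 0 0.72; 0 -0.003 0 0 0.72'
python3 - <<'E'
from bench import robot
from h import *
P=robot.camera("wrist");cv2.imwrite("pics/g_wrist.png",P["img"][200:,160:480,::-1].repeat(2,0).repeat(2,1))
S=robot.camera("side");cv2.imwrite("pics/g_side.png",cv2.resize(S["img"][120:280,200:440,::-1],None,fx=3.2,fy=3.2))
s=robot.state();print(s["tcp_pos"],s["wrist_force"],s["opening"],s["time_s"])
E
```

```text
time_s: 12.35
tcp_pos: [503.1, -2.2, 3.8]
tool_rot: [[-0.0, 0.104, 0.995], [-0.0, 0.995, -0.104], [-1.0, -0.0, -0.0]]
wrist_force: [-0.2, 0.1, 0.5]
opening: 0.279
[503.04605942  -2.05433456   3.80299165] [-0.56552134 -0.3950845   0.21130885] 0.2770752419964142 12.45
```

View pics/g_wrist.png

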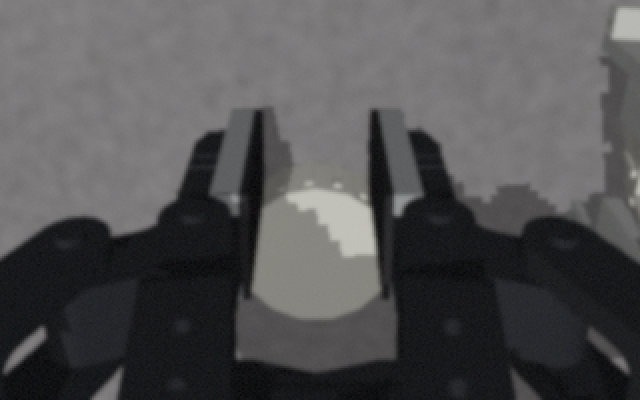

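View pics/g_side.png

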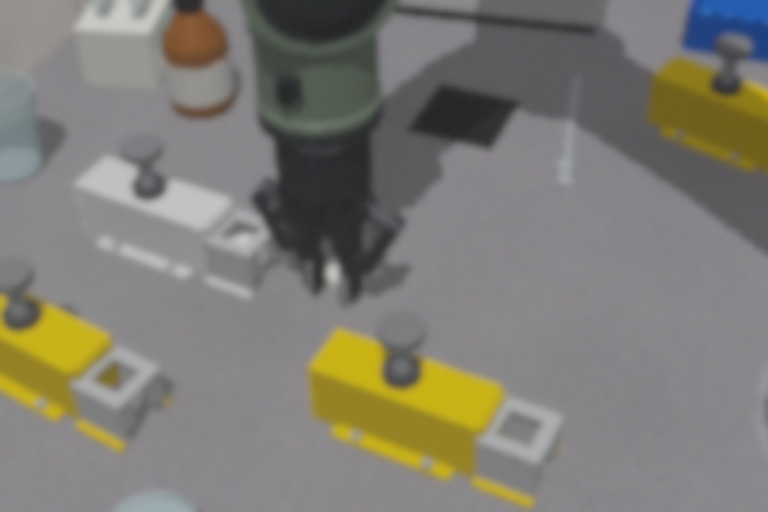

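Run:
```python
from bench import robot
from h import *
P=robot.camera("wrist")
for v in (292,360): print(onz(P,(317.5,v),12))
for v in (284,): print("rear low edge?",onz(P,(317.5,v),0))
for x in robot.silhouettes("cap1",P)[:2]: print(x["conf"],x["rect"])
print(proj(P,robot.state()["tcp_pos"]))
```

```text
[501.03823646  -7.39491576  12.        ]
[497.15116215 -44.02070447  12.        ]
rear low edge? [500.69350492 -10.54692832   0.        ]
0.98 [284.7, 279.4, 65.1, 81.0]
[320.71359383 270.59890222]
```

The cap's centre is at about (499,-26), nested between the tips as predicted, so it's being pushed. Continuing.

```bash
python3 -m jog '0 -0.005 0 0 0.72; 0 -0.009 0 0 0.72; 0 -0.012 0 0 0.72; 0 -0.012 0 0 0.72; 0 -0.012 0 0 0.72; 0 -0.012 0 0 0.72; 0 -0.012 0 0 0.72; 0 -0.012 0 0 0.72; 0 -0.008 0 0 0.72; 0 -0.004 0 0 0.72'
python3 - <<'E'
from bench import robot
from h import *
P=robot.camera("wrist");cv2.imwrite("pics/i_wrist.png",P["img"][200:,160:480,::-1].repeat(2,0).repeat(2,1))
for x in robot.silhouettes("cap1",P)[:2]: print(x["conf"],x["rect"])
s=robot.state();print(s["tcp_pos"],s["wrist_force"],s["opening"],s["time_s"])
E
```

```text
time_s: 13.8
tcp_pos: [492.9, -99.7, 3.8]
tool_rot: [[0.0, 0.104, 0.995], [0.0, 0.995, -0.104], [-1.0, 0.0, 0.0]]
wrist_force: [0.6, 0.6, 0.1]
opening: 0.281
0.97 [282.4, 278.3, 67.7, 80.8]
[492.88106395 -99.48007494   3.78410859] [-0.11463378 -0.37554535  0.24504527] 0.28482627720941506 13.9
```

View pics/i_wrist.png

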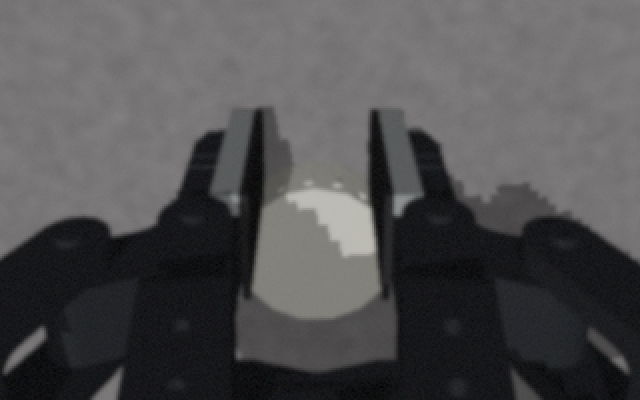

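The cap sits in the tips exactly as before, at crop (315,255).

```bash
python3 -m jog '0 -0.005 0 0 0.72; 0 -0.009 0 0 0.72; 0 -0.012 0 0 0.72; 0 -0.012 0 0 0.72; 0 -0.012 0 0 0.72; 0 -0.012 0 0 0.72; 0 -0.012 0 0 0.72; 0 -0.012 0 0 0.72; 0 -0.010 0 0 0.72; 0 -0.004 0 0 0.72'; python3 -m jog '0 -0.005 0 0 0.72; 0 -0.009 0 0 0.72; 0 -0.010 0 0 0.72; 0 -0.010 0 0 0.72; 0 -0.010 0 0 0.72; 0 -0.010 0 0 0.72; 0 -0.008 0 0 0.72; 0 -0.006 0 0 0.72; 0 -0.002 0 0 0.72'
python3 - <<'E'
from bench import robot
from h import *
P=robot.camera("wrist");cv2.imwrite("pics/j_wrist.png",P["img"][:,:,::-1])
S=robot.camera("side");cv2.imwrite("pics/j_side.png",cv2.resize(S["img"][80:240,240:480,::-1],None,fx=3.2,fy=3.2))
for x in robot.silhouettes("cap1",P)[:2]: print(x["conf"],x["rect"])
s=robot.state();print(s["tcp_pos"],s["wrist_force"],s["opening"],s["time_s"])
E
```

```text
time_s: 15.15
tcp_pos: [482.3, -199.4, 3.7]
tool_rot: [[-0.0, 0.105, 0.995], [-0.0, 0.995, -0.105], [-1.0, -0.0, -0.0]]
wrist_force: [-0.4, 0.3, -0.2]
opening: 0.282
time_s: 16.27
tcp_pos: [475.2, -268.6, 3.8]
tool_rot: [[0.0, 0.104, 0.995], [0.0, 0.995, -0.104], [-1.0, 0.0, -0.0]]
wrist_force: [-0.9, -0.0, 0.3]
opening: 0.278
[ 475.31803184 -268.0686604     3.79098774] [0.031838   0.66935638 0.08032656] 0.2800963311025505 16.425
```

View pics/j_wrist.png

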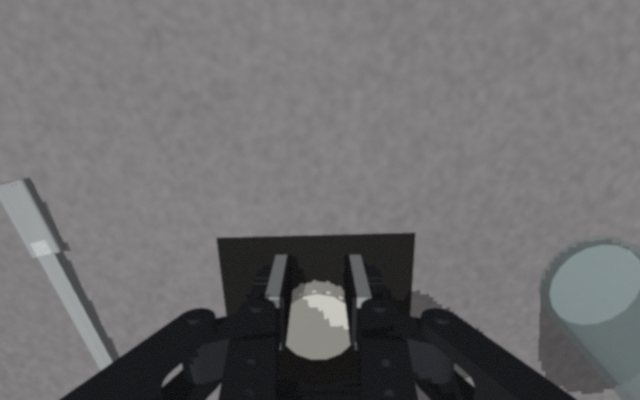

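View pics/j_side.png

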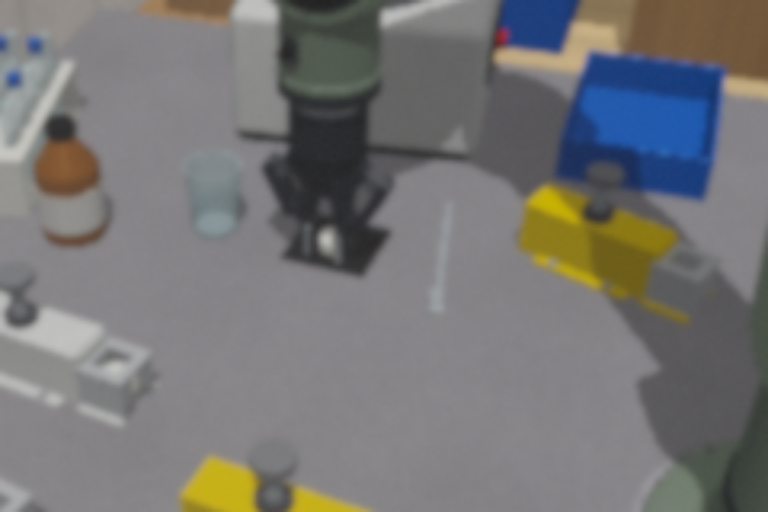

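The cap is well inside the dark mat, at wrist (319,325), with the mat's near edge at row 236. One last 4 mm nudge, then I'll back straight away from it before lifting.

```bash
python3 -m jog '0 -0.002 0 0 0.72; 0 -0.003 0 0 0.72; 0 -0.001 0 0 0.72; 0 0.004 0 0 0.72; 0 0.012 0 0 0.72; 0 0.02 0 0 0.72; 0 0.02 0 0 0.72; -0.04 0.01 0 0 0.72; -0.05 0.02 0 0 0.72; -0.05 0.04 0 0 0.72'; python3 -m jog '-0.05 0.05 0.02 0 0.72; 0 0.05 0.02 0 0.72; 0 0 0 0 0.72'
python3 - <<'E'
from bench import robot
from h import *
P=robot.camera("wrist");cv2.imwrite("pics/k_wrist.png",P["img"][:,:,::-1])
S=robot.camera("side");cv2.imwrite("pics/k_side.png",cv2.resize(S["img"][80:240,240:480,::-1],None,fx=3.2,fy=3.2))
T=robot.camera("top");cv2.imwrite("pics/k_top.png",cv2.resize(T["img"][80:280,200:480,::-1],None,fx=2.8,fy=2.8))
for n,p in (("W",P),("S",S),("T",T)):
  for x in robot.silhouettes("cap1",p)[:2]:
    ys,xs=np.nonzero(x["mask"]);print("cap",n,round(x["conf"],2),np.round(onz(p,(xs.mean(),ys.mean()),8)[:2],1))
s=robot.state();print(s["tcp_pos"],s["wrist_force"],s["time_s"])
E
```

```text
time_s: 17.68
tcp_pos: [487.3, -149.0, 144.0]
tool_rot: [[-0.0, 0.105, 0.994], [-0.0, 0.994, -0.105], [-1.0, -0.0, -0.0]]
wrist_force: [0.8, -0.6, -0.6]
opening: 0.278
time_s: 18.05
tcp_pos: [535.2, -56.6, 185.8]
tool_rot: [[0.002, 0.098, 0.995], [0.001, 0.995, -0.098], [-1.0, 0.002, 0.002]]
wrist_force: [-0.9, -0.2, -0.3]
opening: 0.28
cap W 0.64 [ 477.1 -282.3]
cap S 0.33 [ 466.6 -289.4]
cap T 0.27 [ 760.1 -255. ]
[533.60026622 -62.51165305 184.92008764] [ 0.21124053 -0.11828339 -0.12777056] 18.35
```

View pics/k_wrist.png

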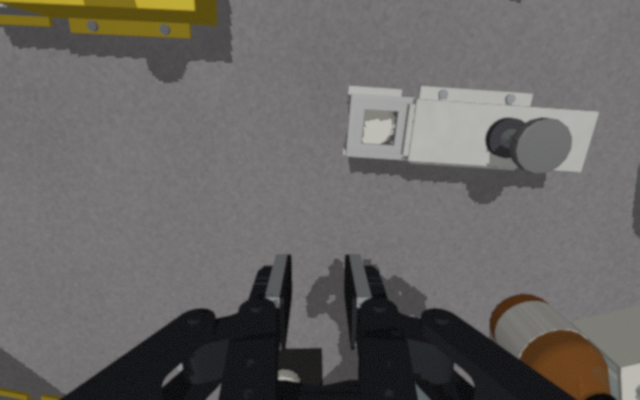

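View pics/k_side.png

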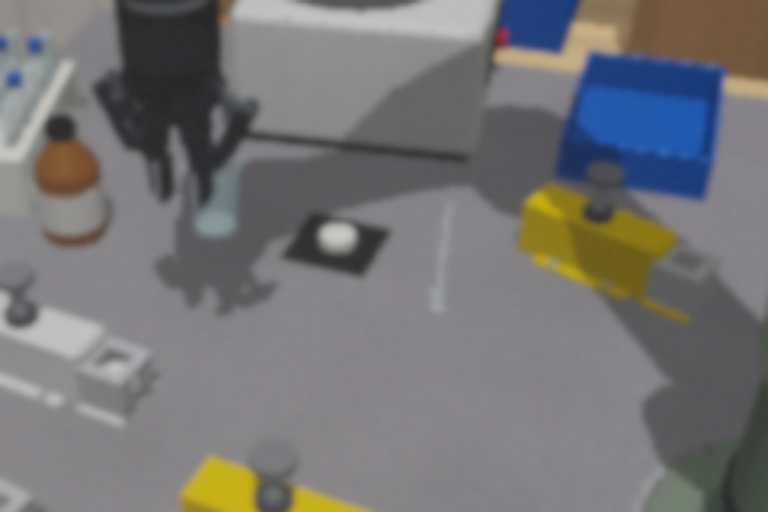

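View pics/k_top.png

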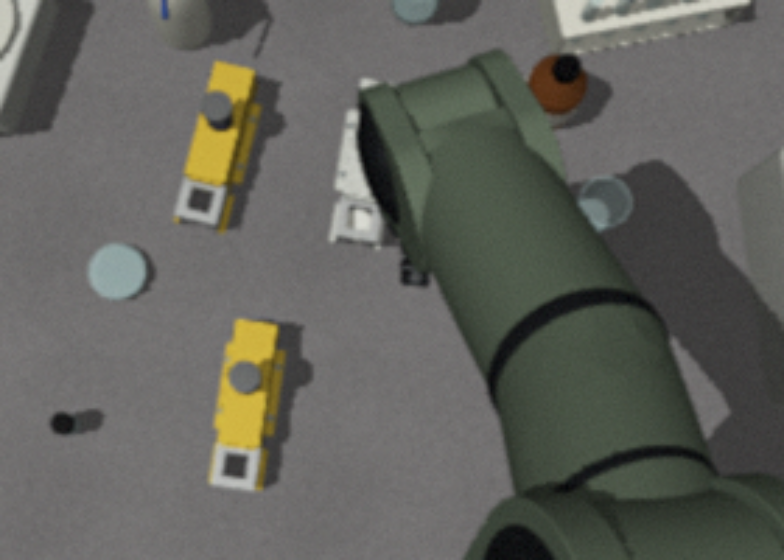

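The side view shows the cap lying flat at crop (338,238), almost at the centre of the mat with a dark margin all round. The mat's corners are at (315,213), (390,232), (362,275) and (283,257). The plunger is up, the mouth is empty, and the bystanders are unmoved. Handing in.

```bash
python3 -c "
from bench import robot
print(robot.hand_in()); s=robot.state(); print(s['time_s'])"
```

```text
the job is handed in; nothing more can be done
None
the job is handed in; nothing more can be done
```

I pressed the white dispenser's plunger once, from 107 mm to its hard stop at 75 mm (force rose to 32 N there), and let it come fully up. One cap slid out, and I pushed it about 300 mm along the bench with two slightly opened fingertips onto the mat. Then I backed the fingers off along the bench before lifting. The job was handed in at about 18.4 s of the allowed 67 s.

Last checks:
- **Cap:** in the side camera it lies flat, nearly central on the mat, with dark margin visible all round.
- **Dispenser:** the plunger is up, the mouth is empty, and the second cap is still in the magazine.
- **Bystanders:** the dish, jar, amber bottle, vial and spatula look unmoved.
- **Disagreements:** the wrist and side cameras put the cap at (477,-282) and (467,-289), about 10 mm apart, with the mat centre at about (471,-298). In the wrist picture the gripper partly hid the cap. Either position lies wholly on the mat.
- **Failed check:** the arm hid the cap from the top camera, so the network's low-confidence hit there (at the amber bottle) was false and I ignored it.

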